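Clip a sample tube into the shuttle and push it to the reading station

ROBOT

A 6-joint arm with a two-finger parallel gripper is mounted at the origin on the work surface. World frame = base frame: x ahead of the robot, y to its left, z up, the work surface at z = 0. Lengths are in m, angles in degrees, forces in N, time in s.
With the tool pointing down it reaches from about 0.35 to 0.875 m from the base axis. Payload 4.2 kg.
Tool frame: the origin (TCP) lies on the centre line of the jaws, within the pads' length; the fingertips stand r.tip_extent ahead of it and the grasp point (between the pads) lies 11 mm behind it (r.tip_extent is the distance from the TCP to the fingertips, in m); z points along the fingers, y is the line along which they close (so a half turn about z gives the same grasp; the last joint's range is limited). The gripper opens to 87 mm and grips with 3 to 60 N. Pads are 19 mm wide; open, the fingers measure 117 mm over their backs; the gripper's body (75 mm by 190 mm) begins 51 mm behind the grasp point.
Start: joints at [79.332, 22.042, 0.453, 0, -68.411, -14.817], TCP at [0.269, 0.564, 0.231] pointing down, gripper open.
Joint ranges: [-179.83, 179.83], [-69.29, 118.12], [-61.27, 80.66], [-181.25, 117.63], [-171.15, -9.14], [-177.46, 177.46]. Speed limits (degrees/s): [159.86, 159.86, 180, 180, 180, 180].

INTERFACE

Orientations are given as a 3x3 rotation matrix whose columns are the frame's x, y, z axes.
In Python, from station import r gives the robot as it stands.
- The arm moves only by the shell command python3 -m jog 'ROWS'. ROWS is text: rows parted by semicolons, each of 5 numbers parted by spaces: the opening, from 0 (shut) to 1 (fully open), then the shift along the world's x, y, z in mm, then the turn about the world's z in degrees. In form: hand dx dy dz roll; .... A call has 1 to 5 rows; each row shifts and turns the commanded pose from where the row before left it; what a row does not reach is not made up. A row lasts 1/8 s, in which the tool goes at most 62.5 mm and 10.7 degrees, less where a joint would pass 70% of its speed; a pose out of reach is approached as far as the arm can. A call is refused whole if a number of a shift passes 62.5 or a number of a turn 10.7, either way. A call with a gripper value outside its range is refused whole. The fingers move at their own pace and stop on an object; the grip force is fixed at half the most. Time passes only in rows, so rows that do not move let the fingers close. It gives the time, the measured TCP pose, the force, the opening and the grip force at its end, in the units of the state.
- r.sense(): the state, without advancing time (a new reading comes with each control period).
- r.capture(name): name is "scene" or "top"; returns a dict with "pixels" (400x640x3 uint8, red, green, blue), "fovy" (degrees; the focal length in pixels is half the picture's height over the tangent of half this angle, whatever the lens; pixels are square), "cx", "cy" (the principal point, pixels), "origin" and "orientation" of the camera in the world. Camera axes: x right, y down, z forward; pixel columns grow to the right and rows downward; lengths in m; the calibration is good to about 2 mm. A picture is of the moment at which its call begins. There is no depth.
- r.finish_job(): hands the job in; it is judged then, once.
The state is a dict: "time_s": time; "joints": joint angles; "joint_velocities": joint speeds; "effort": joint torques, N m; "tcp_pos": TCP position; "ee_rot": TCP orientation; "wrist_force": force on the tool from outside, world axes, zero at the start; "moment": the same for the moment, N m; "gripper_width": opening from 0.0 (shut) to 1.0 (fully open); "gripper_force": force on a finger pad.
Only numpy, scipy, OpenCV 4.12 (cv2) and the standard library are available. Lean on these libraries where they do the work, as an engineer would, in place of code of your own. Each camera call takes 0.05 s, during which the arm holds its last target. There are 200 camera calls.

TASK

Take the amber sample tube from its white stand and press it down past the two sprung orange jaws of the shuttle carrier until it lies fully home in both clips with the jaws closed over it. Then push the carrier along its rail to the next station, the green one beside the reading head, so that it rests in that station's detent; do not run it past. Leave the jar, the beaker and the bottle standing where they are.

Things in the scene. Friction and masses are not known exactly. Their poses are not given: they have to be found in the camera images.
- tube: Sealed sample tube: amber glass body 24 mm in diameter and 112 mm long, with a steel cap 28 mm in diameter and 14 mm long at each end (140 mm overall), 110 g. Origin at its centre; its y axis is the tube's long axis (either way round). It starts lying level in the white stand, its axis 40 mm above the bench.
- tube_stand: Fixed white stand, base 70 x 110 x 12 mm, with two V supports, each 10 mm thick, 40 mm either side of its centre along its y axis; the V arms reach about 49 mm above the bench. Origin at the centre of its underside. The tube lies along its y axis; between the V supports both sides of the tube are free for fingers.
- rail: Fixed rail slide, 80 mm wide (x), 420 mm long (y), tops 22 mm above the bench. Origin: centre of its underside. The carrier slides along its y axis. Three stations 120 mm apart, each with a coloured plate on the -x (robot's) side: white loading at y = -120 mm, green reading at y = 0, yellow unloading at y = +120 mm.
- reading_head (a point): Top centre of the fixed reading head, a white box with a blue top beside the green station on the rail's +x side: 50 mm (x) by 70 mm (y), 60 mm high, 75 mm from the rail's centre line.
- read_station (a point): Point on the rail's centre line at the green reading station, 58 mm above the bench: where clip_seat is when the carrier sits in that detent. Axes as the rail.
- carrier (a joint): Travel of the carrier along the rail's +y, m: 0 at the white loading station, 0.120 at the green reading one, 0.240 at the yellow one; stops at -0.004 and 0.244. It starts 0 to 0.05. 1 to 2 N of friction keeps it where it is left. Each station's sprung-ball detent draws it in over the last 2 mm or so from either side and holds it with about 7 N.
- clip_seat (a point): On the carrier: the tube's centre when fully home, 58 mm above the bench. Axes as the rail: y along rail and tube, x across. Two white fork clips, each 14 mm thick, stand 40 mm either side along y, with free space between them for fingers holding the tube. The tube's caps lie outside the clips, so it may sit up to 9 mm off along y.
- clip_a (a point): Middle of the clip at -y, 58 mm above the bench (the one at +y is equal). A slot 28 mm wide in x: fixed tine on the -x side, its flared top 28 mm above this point; on the +x side a post, to 26 mm above it, carries the orange jaw. The slot's bed is 12 mm below this point.
- push_face (a point): Centre of the rear face (towards the rail's -y) of the blue upright plate at the carrier's trailing end, 56 mm above the bench, 87 mm behind clip_seat along y. The plate is 60 mm wide (x), 6 mm thick, from 24 to 68 mm above the bench; pushing it along +y moves the carrier. An equal plate stands at the leading end.
- carrier_plate (a point): Centre of the top of the carrier's grey base plate, 74 mm (x) by 174 mm (y), 34 mm above the bench; a red pointer sticks out of its -x side at mid length and faces the coloured plate of the station where the carrier sits.
- jaw_a (a joint): Sprung orange jaw of the clip at -y, rad: 0 closed (its tip reaches from +x to 4 mm short of the slot's middle, some 15 mm above clip_seat), 1.2 swung down and aside. A tube pressed straight down swings it aside (about 5 N for both jaws); it snaps back over the tube some 7 mm before that is home and lets nothing out upwards.
- jaw_b (a joint): The same jaw of the clip at +y.
- jar: Bystander: white jar with a red lid, 68 mm in diameter, 95 mm high, standing on the bench; origin at the centre of its underside.
- beaker: Bystander: copper-coloured beaker, 70 mm across, 90 mm high; origin at the centre of its underside.
- reagent: Bystander: white bottle with a blue cap, 60 mm in diameter, 120 mm high; origin at the centre of its underside.
There are look-alikes about, which are no part of the job. What is meant by the tube is not blue, and is the smaller of those in its own colour.

How it is judged (in metres and radians):
On the way, in this order (a step that is already met when the one before it is completed fails the run):
1. the tube is fully home in both clips with both jaws closed over it, while the carrier is still short of the reading station (x of tube in the frame of clip_seat between -0.005 and 0.005 m and y of tube in the frame of clip_seat between -0.011 and 0.011 m and z of tube in the frame of clip_seat between -0.004 and 0.003 m and angle between the y axis of tube and the y axis of clip_seat, either way round below 0.08 rad and value of joint each of jaw_a, jaw_b below 0.2 rad and value of joint carrier below 0.1 m), for 0.2 s.
2. the carrier has reached the reading station (value of joint carrier between 0.116 and 0.124 m), for 0.2 s.
At the end, for the whole second after the job is handed in: The carrier rests in the green reading station's detent (travel 116 to 124 mm), and the tube lies home in both clips: its centre within 5 mm across, 11 mm along, 3 mm above and 4 mm below clip_seat, parallel within 0.08 rad, both jaws closed (under 0.2 rad), all at rest (all of step 2 and x of tube in the frame of clip_seat between -0.005 and 0.005 m and y of tube in the frame of clip_seat between -0.011 and 0.011 m and z of tube in the frame of clip_seat between -0.004 and 0.003 m and angle between the y axis of tube and the y axis of clip_seat, either way round below 0.08 rad and value of joint each of jaw_a, jaw_b below 0.2 rad and velocity of joint carrier between -0.005 and 0.005 m/s and linear speed of tube below 0.02 m/s); the robot touches nothing.
It fails at once if the carrier is run past the reading station (travel over 140 mm) (value of joint carrier above 0.14 m).
It fails at once if the tube is dropped onto the bench (height (world z) of tube below 0.022 m).
It fails at once if the jar, beaker or bottle is shifted by more than 30 mm or tipped (distance of any of jar, beaker, reagent from where it was at the start of the episode above 0.03 m or angle between any of jar, beaker, reagent's own z axis and vertical above 0.4 rad).
It also fails if it takes over 61 s, if anything falls off the work surface, if the arm or the gripper's body presses on something with over 40 N, if the wrist force passes 120 N, or if a joint passes its speed limit or range.

## Working session

There is one attempt and no reset: what is moved stays moved. The work goes in short steps, Python scripts to look and compute and a shell command to move; the robot and the scene stay as the last step left them, time stands still between calls to the robot, and variables do not carry over. Pictures are saved under pics/ and viewed, at most 10 in all, crops included, and the job is handed in when it is done.

```bash
mkdir -p pics; ls; cat > h.py <<'E'
import numpy as np, cv2
from station import r
def cap(n,fn=None):
    c=r.capture(n)
    if fn: cv2.imwrite('pics/'+fn,cv2.cvtColor(c['pixels'],cv2.COLOR_RGB2BGR))
    return c
def ray(c,u,v):
    f=c['pixels'].shape[0]/2/np.tan(np.radians(c['fovy'])/2)
    d=np.array(c['orientation'])@np.array([(u-c['cx'])/f,(v-c['cy'])/f,1.])
    return np.array(c['origin']),d/np.linalg.norm(d)
def onz(c,u,v,z):
    o,d=ray(c,u,v); return o+d*(z-o[2])/d[2]
def proj(c,p):
    f=c['pixels'].shape[0]/2/np.tan(np.radians(c['fovy'])/2)
    q=np.array(c['orientation']).T@(np.array(p)-np.array(c['origin']))
    return np.array([c['cx']+f*q[0]/q[2],c['cy']+f*q[1]/q[2]])
E
python3 - <<'E'
from h import *
import pickle
for n in('scene','top'):
    c=cap(n,n+'0.png'); pickle.dump(c,open(n+'0.pkl','wb'))
    print(n,c['fovy'],c['cx'],c['cy'],np.round(c['origin'],3),np.round(c['orientation'],3).tolist(),{k for k in c})
s=r.sense();print(s,r.tip_extent)
E
```

```text
pics
scene 48.88043750853813 322.0513323674392 199.3944773702667 [1.365 0.403 0.905] [[-0.449, 0.581, -0.679], [0.893, 0.307, -0.328], [0.017, -0.754, -0.657]] {'orientation', 'pixels', 'cx', 'origin', 'fovy', 'cy'}
top 44.31682567413693 321.7572300103749 203.26920056770805 [0.204 0.004 1.489] [[0.017, -0.981, 0.191], [-1.0, -0.017, 0.002], [0.001, -0.191, -0.982]] {'orientation', 'pixels', 'cx', 'origin', 'fovy', 'cy'}
{'time_s': 0.1, 'joints': array([ 7.93327194e+01,  2.20861793e+01,  3.86424726e-01, -2.37754818e-02,
       -6.84075059e+01, -1.48156450e+01]), 'joint_velocities': array([-0.01155296, -0.08854191,  0.28510541,  0.1126675 , -0.06323674,
       -0.14043592]), 'effort': array([ 4.76195728e-04, -3.91692567e+01,  1.87935555e+01,  4.23186958e+00,
        1.35103296e-02, -6.82405744e-05]), 'tcp_pos': array([0.26867867, 0.56373661, 0.2295667 ]), 'ee_rot': array([[ 9.02647710e-01, -4.30379582e-01, -7.25693089e-04],
       [-4.30380181e-01, -9.02645984e-01, -1.76824443e-03],
       [ 1.05972347e-04,  1.90842571e-03, -9.99998173e-01]]), 'wrist_force': array([ 0.13153308, -0.5177959 ,  0.64451356]), 'moment': array([ 0.03587753,  0.00259026, -0.01219842]), 'gripper_force': 0.0, 'gripper_width': 1.0013888996004843} 0.008
```

View pics/scene0.png

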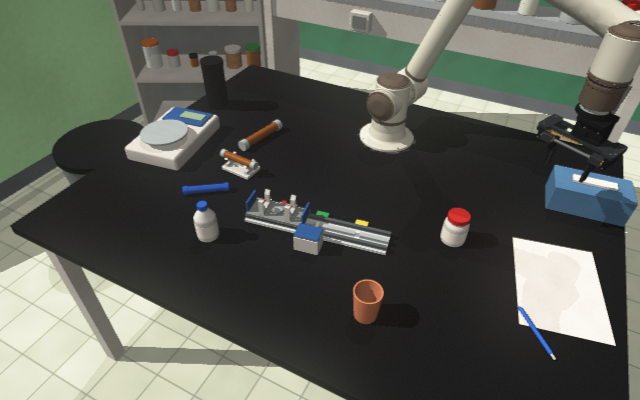

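View pics/top0.png

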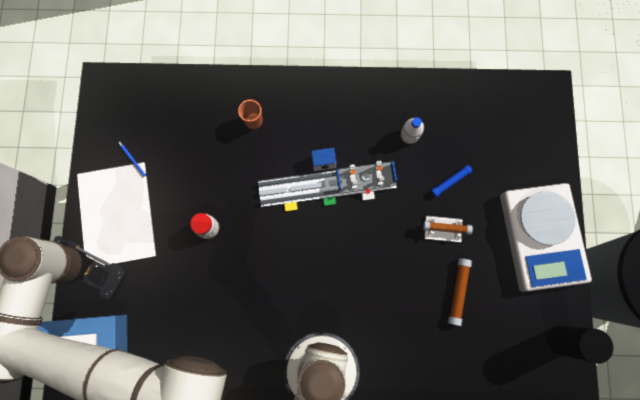

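The scene view shows the rail at (320,220) and the robot at right. The top view has three tube candidates:
- Amber in the white stand, top (448,228) / scene (238,158).
- Larger amber lying free, top (459,292).
- Blue, top (452,181).

The one in the stand fits: it is amber, and the smaller of the two ambers. I'll confirm it in a crop.

```bash
python3 - <<'E'
import cv2,numpy as np
a=cv2.imread('pics/top0.png');b=cv2.imread('pics/scene0.png')
A=cv2.resize(a[140:250,240:480],None,fx=3.3,fy=3.3,interpolation=cv2.INTER_CUBIC)[:,:790]
B=cv2.resize(b[140:260,210:400],(360,228),interpolation=cv2.INTER_CUBIC)
C=cv2.resize(b[140:190,205:285],(365,228),interpolation=cv2.INTER_CUBIC)
o=np.zeros((A.shape[0]+228,790,3),np.uint8);o[:A.shape[0],:A.shape[1]]=A;o[A.shape[0]:,:360]=B;o[A.shape[0]:,365:730]=C
cv2.imwrite('pics/crop0.png',o);print(o.shape)
E
```

```text
(591, 790, 3)
```

View pics/crop0.png

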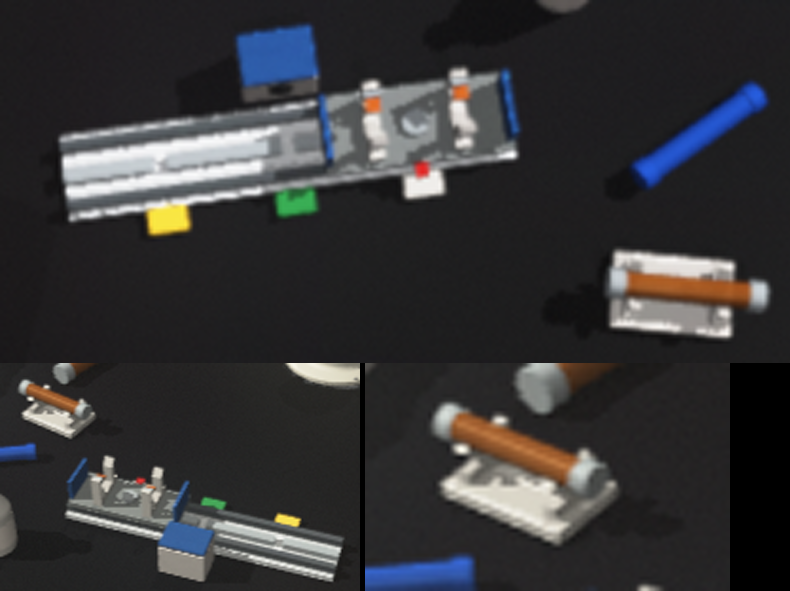

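The crop confirms it: the amber tube lies in the white stand, offset along it, and the carrier's red pointer is at or near the white station. Next I'll measure.

```bash
cat >> h.py <<'E'
def blobs(c,lo,hi,box=None,amin=6):
    hsv=cv2.cvtColor(c['pixels'],cv2.COLOR_RGB2HSV); m=cv2.inRange(hsv,lo,hi)
    if box is not None:
        k=np.zeros_like(m);x0,y0,x1,y1=box;k[y0:y1,x0:x1]=255;m&=k
    n,l,st,ce=cv2.connectedComponentsWithStats(m)
    return [(st[i,4],np.array(ce[i]),(l==i)) for i in np.argsort(-st[1:,4])+1 if st[i,4]>=amin] if n>1 else []
def axis(c,mask,z):
    v,u=np.nonzero(mask); P=np.array([onz(c,a,b,z)[:2] for a,b in zip(u,v)])
    m=P.mean(0); w,V=np.linalg.eigh(np.cov((P-m).T)); d=V[:,1]
    t=(P-m)@d; n=(P-m)@V[:,0]
    return m,np.degrees(np.arctan2(d[1],d[0]))%180,t.min(),t.max(),np.ptp(n)
AMB=((5,120,60),(20,255,255))
E
python3 - <<'E'
from h import *
import pickle
np.set_printoptions(precision=4,suppress=True)
T=pickle.load(open('top0.pkl','rb'));S=pickle.load(open('scene0.pkl','rb'))
for nm,c,bx in(('top',T,(420,215,480,245)),('scene',S,(215,145,265,175))):
    for a,ce,m in blobs(c,*AMB,bx)[:2]: print(nm,'tube',a,ce,*axis(c,m,.040))
cols={'yel':((22,120,100),(32,255,255)),'grn':((50,100,60),(80,255,255)),'blu':((100,120,60),(125,255,255)),'red':((0,150,100),(4,255,255)),'org':((5,150,120),(18,255,255))}
for nm,c,bx in(('top',T,(250,140,405,215)),('scene',S,(240,185,395,255))):
    for k,v in cols.items():
        for a,ce,m in blobs(c,*v,bx,4):
            z={'yel':.022,'grn':.022,'red':.034,'org':.073,'blu':.06}[k]
            print(nm,k,a,ce,onz(c,*ce,z), axis(c,m,z)[1:] if a>12 else '')
E
```

```text
top tube 261 [448.636  227.2605] [ 0.4202 -0.3718] 85.9299442898791 -0.051984916883199644 0.05531157650653117 0.022349745632934175
scene tube 185 [236.8541 157.8108] [ 0.4162 -0.3759] 83.44101842386694 -0.05909209699224418 0.06041359952507596 0.03520421150207419
top yel 102 [290.5686 206.1471] [0.4793 0.1019 0.022 ] (np.float64(98.50194533561154), np.float64(-0.01943004556498209), np.float64(0.01973944922230522), np.float64(0.024568781373932577))
top grn 102 [329.3039 200.8627] [ 0.4978 -0.0156  0.022 ] (np.float64(99.66031594731405), np.float64(-0.01960743223794607), np.float64(0.019517099483206), np.float64(0.02455053920042611))
top blu 393 [323.5445 156.1807] [0.6275 0.0043 0.06  ] (np.float64(99.59092542915263), np.float64(-0.03623415813751003), np.float64(0.03622846232670793), np.float64(0.051454113059623795))
top blu 73 [394.0685 170.726 ] [ 0.5858 -0.2082  0.06  ] (np.float64(8.493376941086268), np.float64(-0.030666161438976706), np.float64(0.03172698180108306), np.float64(0.011479857247516783))
top blu 41 [338.1463 178.3659] [ 0.5593 -0.0406  0.06  ] (np.float64(9.11029218299
[... 922 characters left out ...]
oat64(98.95884258790417), np.float64(-0.01941246953636028), np.float64(0.01924933894680529), np.float64(0.019647152113702958))
scene blu 389 [307.5064 229.1028] [0.6207 0.0006 0.06  ] (np.float64(37.62797891564057), np.float64(-0.04502314028052607), np.float64(0.10852773013559393), np.float64(0.08052737866831869))
scene blu 56 [249.2679 199.5357] [ 0.5922 -0.2065  0.06  ] (np.float64(18.25273404614137), np.float64(-0.04507864731913275), np.float64(0.0443175532557536), np.float64(0.017786841146861843))
scene red 13 [283.6154 201.2308] [ 0.5271 -0.1304  0.034 ] (np.float64(59.83151933975821), np.float64(-0.007429287712764683), np.float64(0.007567256393847081), np.float64(0.012332940593436498))
```

```bash
python3 -m jog '1 40 -60 0 -10; 1 40 -60 0 -10; 1 40 -60 0 -10; 1 40 -60 0 -10; 1 40 -60 0 -10' | tail -8; python3 -m jog '1 0 -60 0 -10; 1 0 -60 0 -8.5; 1 0 -60 0 0; 1 0 -60 0 0; 1 0 -60 0 0' |tail -8; python3 -m jog '1 -10 -60 0 0; 1 -10 -60 0 0; 1 -10 -60 0 0; 1 -10 -60 0 0; 1 -10 -60 0 0'|tail -8;  python3 -m jog '1 0 -36 0 0; 1 0 0 0 0; 1 0 0 0 0' | tail -8
python3 -c "
from station import r
s=r.sense();print(s['tcp_pos'],s['ee_rot'],s['joints'])"
```

```text
time_s: 0.72
tcp_pos: [0.4428, 0.3023, 0.2303]
ee_rot: [[0.245, -0.969, -0.0], [-0.969, -0.245, -0.0], [0.0, 0.0, -1.0]]
wrist_force: [0.3, 0.6, 0.1]
gripper_width: 0.998
gripper_force: 0.0
time_s: 1.35
tcp_pos: [0.4416, 0.0023, 0.2305]
ee_rot: [[-0.069, -0.998, -0.0], [-0.998, 0.069, 0.0], [-0.0, 0.0, -1.0]]
wrist_force: [0.7, -0.3, -0.1]
gripper_width: 1.001
gripper_force: 0.0
time_s: 1.98
tcp_pos: [0.3914, -0.2977, 0.2305]
ee_rot: [[-0.069, -0.998, 0.0], [-0.998, 0.069, 0.0], [-0.0, -0.0, -1.0]]
wrist_force: [1.7, 0.5, -0.0]
gripper_width: 0.997
gripper_force: 0.0
time_s: 2.35
tcp_pos: [0.3918, -0.3314, 0.2301]
ee_rot: [[-0.07, -0.998, -0.001], [-0.998, 0.07, 0.001], [-0.001, 0.001, -1.0]]
wrist_force: [0.4, 0.5, -0.0]
gripper_width: 1.004
gripper_force: 0.0
[ 0.39183048 -0.33135537  0.2300574 ] [[-6.98190038e-02 -9.97559183e-01 -9.91433390e-04]
 [-9.97559379e-01  6.98181821e-02  8.40562986e-04]
 [-7.69291248e-04  1.04770095e-03 -9.99999155e-01]] [-2.20900498e+01  1.11866193e+01 -1.50067218e+01 -2.59097408e-02
 -6.38774078e+01  1.80979024e+01]
```

```bash
python3 -m jog '0.8 28 -41 -40 0; 0.8 0 0 -40 0; 0.8 0 0 -40 0; 0.8 0 0 0 0'; python3 - <<'E'
from h import *
c=cap('scene'); t=cap('top')
A=cv2.resize(c['pixels'][110:190,200:300],(400,320),interpolation=cv2.INTER_CUBIC)
B=cv2.resize(t['pixels'][180:260,400:500],(400,320),interpolation=cv2.INTER_CUBIC)
cv2.imwrite('pics/pre.png',np.hstack([A,B])[:,:,::-1])
E
```

```text
time_s: 2.85
tcp_pos: [0.418, -0.3697, 0.1087]
ee_rot: [[-0.068, -0.998, -0.007], [-0.998, 0.068, 0.004], [-0.003, 0.007, -1.0]]
wrist_force: [-0.1, 0.2, 0.5]
gripper_width: 0.803
gripper_force: 0.0
```

View pics/pre.png

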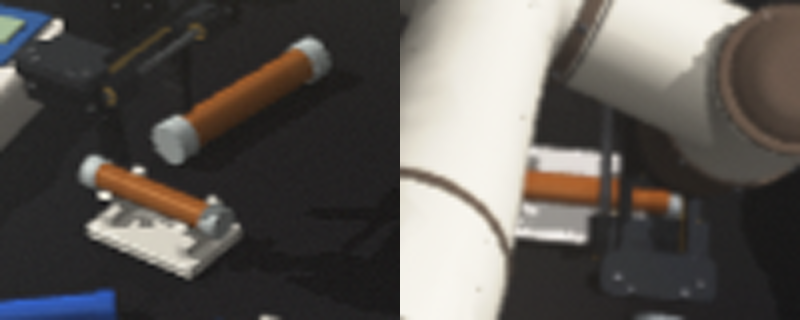

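The crop shows the fingers above the amber tube in its stand: scene around (237,137), top body around (464,245). I'll check this against the projection before descending.

```bash
python3 - <<'E'
from h import *
import pickle
T=pickle.load(open('top0.pkl','rb'));S=pickle.load(open('scene0.pkl','rb'))
for c in (T,S):
    print([proj(c,p).round(1) for p in ((.418,-.37,.101),(.418,-.37,.17),(.42-.05,-.37,.2),(.42,-.372,.04))])
# two-view triangulation of tube cap ends and centre: stand bright mask incl.
for c,bx in((T,(415,212,480,246)),(S,(212,140,268,182))):
    hsv=cv2.cvtColor(c['pixels'],cv2.COLOR_RGB2HSV);x0,y0,x1,y1=bx
    m=cv2.inRange(hsv,*AMB)[y0:y1,x0:x1]
    v,u=np.nonzero(m);q=np.stack([u,v],1).astype(float);mu=q.mean(0);w,V=np.linalg.eigh(np.cov((q-mu).T));d=V[:,1]
    t=(q-mu)@d; e=[mu+d*(np.percentile(t,p)) for p in(1,99)]
    print([(np.array(a)+[x0,y0]).round(1) for a in e],[onz(c,*(a+[x0,y0]),.04).round(4) for a in e])
E
```

```text
[array([453.5, 224.9]), array([460.2, 221.2]), array([464. , 237.4]), array([448.7, 227.3])]
[array([235.9, 143.2]), array([233.5, 124.7]), array([241.3, 109.5]), array([237.1, 158.7])]
[array([466.1, 228.8]), array([430.7, 225.7])] [array([ 0.4164, -0.4235,  0.04  ]), array([ 0.4241, -0.3186,  0.04  ])]
[array([258. , 148.9]), array([226.1, 160. ])] [array([ 0.3394, -0.3419,  0.04  ]), array([ 0.4431, -0.3997,  0.04  ])]
```

```bash
python3 -m jog '0.8 2 -2 -30 0; 0.8 0 0 -30 0; 0.8 0 0 -17 0; 0.8 0 0 0 0'; python3 -m jog '0.1 0 0 0 0; 0.1 0 0 0 0; 0.1 0 0 0 0; 0.1 0 0 0 0; 0.1 0 0 0 0'
```

```text
time_s: 3.45
tcp_pos: [0.4225, -0.374, 0.0355]
ee_rot: [[-0.068, -0.998, 0.001], [-0.998, 0.068, -0.001], [0.001, -0.001, -1.0]]
wrist_force: [0.0, 0.3, 0.3]
gripper_width: 0.798
gripper_force: 0.0
time_s: 4.08
tcp_pos: [0.4217, -0.3741, 0.0344]
ee_rot: [[-0.07, -0.998, 0.0], [-0.998, 0.07, -0.0], [0.0, -0.0, -1.0]]
wrist_force: [0.1, 0.4, -0.0]
gripper_width: 0.314
gripper_force: 0.0
```

```bash
python3 -m jog '0.1 0 0 -3 0; 0.1 0 0 0 0; 0.1 0 0 0 0; 0.1 0 0 0 0'; python3 -m jog '0.1 0 0 30 0; 0.1 0 0 40 0; 0.1 0 0 40 0; 0.1 0 0 0 0'
```

```text
time_s: 4.58
tcp_pos: [0.4202, -0.3738, 0.0333]
ee_rot: [[-0.069, -0.998, -0.003], [-0.998, 0.069, 0.001], [-0.0, 0.003, -1.0]]
wrist_force: [-6.5, 3.1, 15.6]
gripper_width: 0.265
gripper_force: 30.0
time_s: 5.08
tcp_pos: [0.4236, -0.3751, 0.1446]
ee_rot: [[-0.069, -0.998, 0.007], [-0.998, 0.069, -0.004], [0.003, -0.007, -1.0]]
wrist_force: [-0.3, 0.3, -1.8]
gripper_width: 0.264
gripper_force: 30.0
```

```bash
python3 -m jog '0.1 25 42 0 3; 0.1 25 42 0 3; 0.1 25 42 0 3; 0.1 25 42 0 3; 0.1 25 42 0 1'; python3 -m jog '0.1 23 41 0 0; 0.1 0 0 0 0; 0.1 0 0 0 0'; python3 - <<'E'
from h import *
import pickle
for n in('scene','top'): 
    c=cap(n,n+'1.png');pickle.dump(c,open(n+'1.pkl','wb'))
a=cv2.imread('pics/top1.png');b=cv2.imread('pics/scene1.png')
A=cv2.resize(a[120:220,290:440],(600,400)[:2],interpolation=cv2.INTER_CUBIC)[:300]
B=cv2.resize(b[130:240,220:345],(340,300),interpolation=cv2.INTER_CUBIC)
A=cv2.resize(a[120:220,300:450],(450,300),interpolation=cv2.INTER_CUBIC)
cv2.imwrite('pics/over.png',np.hstack([A,B]))
E
```

```text
time_s: 5.7
tcp_pos: [0.5463, -0.1624, 0.1395]
ee_rot: [[0.157, -0.988, -0.003], [-0.988, -0.157, 0.001], [-0.001, 0.003, -1.0]]
wrist_force: [0.5, -0.2, -1.5]
gripper_width: 0.267
gripper_force: 30.0
time_s: 6.08
tcp_pos: [0.5686, -0.123, 0.1398]
ee_rot: [[0.157, -0.988, -0.003], [-0.988, -0.157, 0.0], [-0.001, 0.003, -1.0]]
wrist_force: [-0.9, 0.3, -0.5]
gripper_width: 0.266
gripper_force: 30.0
```

View pics/over.png

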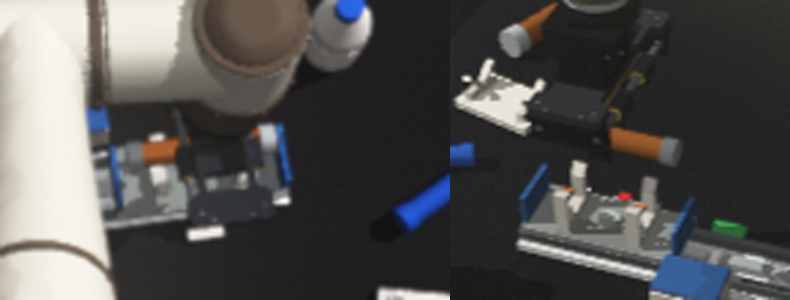

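The tube is held over the carrier at about the right heading. Its +y end is visible in top near (352,170) and in scene near (286,182). Now I'll refine the offset across the rail.

```bash
python3 - <<'E'
from h import *
import pickle
np.set_printoptions(precision=4,suppress=True)
T=pickle.load(open('top1.pkl','rb'));S=pickle.load(open('scene1.pkl','rb'));T0=pickle.load(open('top0.pkl','rb'));S0=pickle.load(open('scene0.pkl','rb'))
s=r.sense();p=s['tcp_pos'];th=np.radians(9.1);X=np.array([np.cos(th),np.sin(th)]);Y=np.array([-X[1],X[0]])
print('tcp across/along',p[:2]@X,p[:2]@Y,p[2])
z=p[2]+.0067
for n,c,bx in(('top',T,(335,160,395,180)),('scene',S,(270,165,310,200))):
    for a,ce,m in blobs(c,*AMB,bx)[:2]:
        A=axis(c,m,z);print(n,a,ce,A[1],A[0]@X,A[0]@Y,A[2:])
# reading head, plates across
for a,ce,m in blobs(T0,(100,120,60),(125,255,255),(250,140,405,215))[:3]:
    for zz in(.055,.06,.068):
        v,u=np.nonzero(m);P=np.array([onz(T0,i,j,zz)[:2] for i,j in zip(u,v)]);print('blue',zz,(P@X).min(),(P@X).max(),(P@X).mean(),(P@Y).min(),(P@Y).max())
# enlarged clip region for looks, both views
A=cv2.resize(T0['pixels'][155:205,330:402],(720,500),interpolation=cv2.INTER_CUBIC)
cv2.imwrite('pics/clips.png',A[:,:,::-1])
E
```

```text
tcp across/along 0.5419114333589027 -0.21220586594794594 0.140492059390657
top 87 [353.092  169.7356] 104.59479388842632 0.543696118148293 -0.1678782297004826 (np.float64(-0.018912649928967663), np.float64(0.016292109828920896), np.float64(0.022897710895759316))
scene 159 [287.5031 181.7862] 86.24632964491556 0.539723785840352 -0.1803571667177547 (np.float64(-0.034307015146430274), np.float64(0.03211480604935746), np.float64(0.0396129627150682))
blue 0.055 0.5959414796303523 0.6476256282811279 0.621718690668617 -0.13156906516403208 -0.05897956709028904
blue 0.06 0.5945687608672529 0.6460726668978011 0.6202560767987781 -0.13121060948713648 -0.05887425907424023
blue 0.068 0.5923724108462939 0.6435879286844783 0.6179158946070364 -0.13063708040410352 -0.05870576624856211
blue 0.055 0.5149315157776547 0.5775301509361991 0.5467436733501011 -0.3046558663231886 -0.29342803521499083
blue 0.06 0.5138413100970093 0.576221639598632 0.5455425263695479 -0.30369379001245994 -0.2925051146947945
blue 0.068 0.5120969810079764 0.5741280214585249 0.5436206912006626 -0.3021544679152941 -0.29102844186248045
blue 0.055 0.5173224403321675 0.5793327870161831 0.5470619879441617 -0.13204519604242118 -0.12493567713308595
blue 0.06 0.5162238965726772 0.5780179891892601 0.5458597308774796 -0.1316850799129626 -0.12460035464636363
blue 0.068 0.514466226557493 0.5759143126661832 0.5439361195707886 -0.1311088941058289 -0.12406383866760792
```

View pics/clips.png

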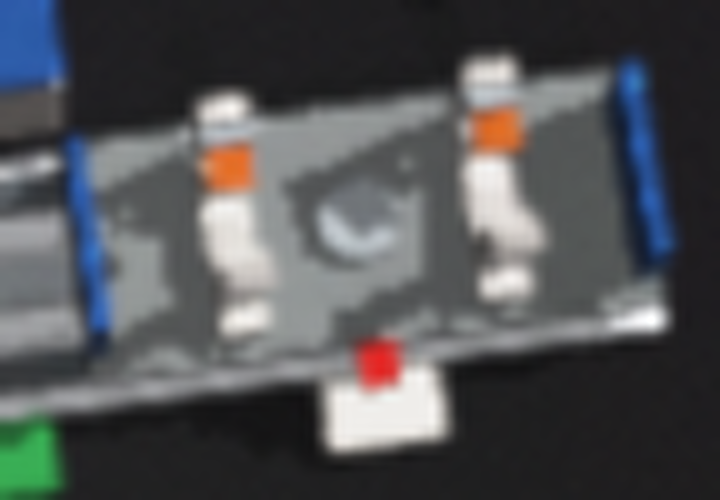

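```bash
python3 -m jog '0.1 2.6 -3.6 -22 0; 0.1 0 0 -20 0; 0.1 0 0 0 0; 0.1 0 0 0 0'; python3 - <<'E'
from h import *
import pickle
np.set_printoptions(precision=4,suppress=True)
for n in('scene','top'): 
    c=cap(n,n+'2.png');pickle.dump(c,open(n+'2.pkl','wb'))
    p=r.sense()['tcp_pos'];th=np.radians(9.1);X=np.array([np.cos(th),np.sin(th)]);Y=np.array([-X[1],X[0]])
    print(n,p,p[:2]@X,p[:2]@Y)
    for a,ce,m in blobs(c,*AMB,(335,160,395,185) if n=='top' else (225,160,312,212))[:3]:
        A=axis(c,m,p[2]+.0067);print(n,a,ce,A[1],A[0]@X,A[0]@Y,A[2:])
a=cv2.imread('pics/top2.png');b=cv2.imread('pics/scene2.png')
A=cv2.resize(a[145:210,325:405],(400,325),interpolation=cv2.INTER_CUBIC)
B=cv2.resize(b[160:225,232:312],(400,325),interpolation=cv2.INTER_CUBIC)
cv2.imwrite('pics/over2.png',np.hstack([A,B]))
E
```

```text
time_s: 6.68
tcp_pos: [0.5725, -0.1274, 0.1001]
ee_rot: [[0.156, -0.988, 0.001], [-0.988, -0.156, -0.0], [0.0, -0.001, -1.0]]
wrist_force: [-0.4, -0.4, -0.9]
gripper_width: 0.269
gripper_force: 30.0
scene [ 0.5728 -0.1272  0.1004] 0.5454768778110222 -0.2161605382428092
scene 156 [285.7885 193.2179] 88.96997349131024 0.5427530847213277 -0.18579062995266057 (np.float64(-0.031217871979146012), np.float64(0.03051541963080897), np.float64(0.03868835611292778))
scene 6 [263.1667 198.6667] 93.55295073263764 0.5844434121728207 -0.23623327105696035 (np.float64(-0.0042795154868045275), np.float64(0.005263542469808832), np.float64(0.004815658236961381))
top [ 0.5729 -0.127   0.1005] 0.5455596669175559 -0.215979858521481
top 77 [353.4286 172.2597] 104.29110799137429 0.5462672107516491 -0.1718356758118575 (np.float64(-0.01811869227132999), np.float64(0.015866209790940167), np.float64(0.021190830440777575))
```

View pics/over2.png

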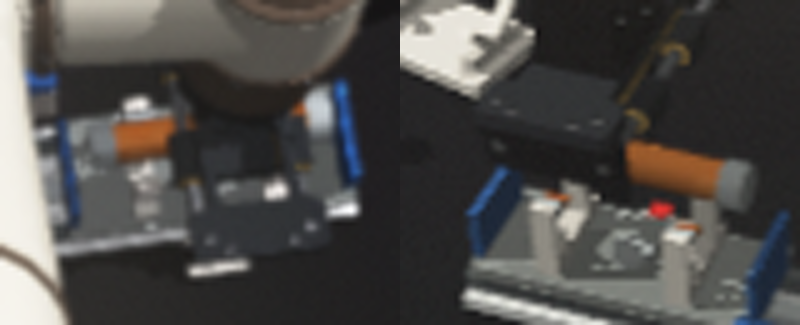

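The view shows the tube just above both clips, caps outside them and in line across. Now a guarded descent.

```bash
python3 -m jog '0.1 -1 0 -8 0; 0.1 0 0 0 0'; python3 -m jog '0.1 0 0 -8 0; 0.1 0 0 0 0';python3 -m jog '0.1 0 0 -6 0; 0.1 0 0 0 0; 0.1 0 0 0 0'
```

```text
time_s: 7.02
tcp_pos: [0.5706, -0.1266, 0.0907]
ee_rot: [[0.156, -0.988, -0.002], [-0.988, -0.156, 0.0], [-0.0, 0.001, -1.0]]
wrist_force: [0.0, 0.6, -1.8]
gripper_width: 0.272
gripper_force: 30.0
time_s: 7.28
tcp_pos: [0.5707, -0.1265, 0.0824]
ee_rot: [[0.157, -0.988, -0.002], [-0.988, -0.157, 0.0], [-0.0, 0.002, -1.0]]
wrist_force: [-0.9, -0.6, -1.4]
gripper_width: 0.267
gripper_force: 30.0
time_s: 7.65
tcp_pos: [0.5708, -0.1268, 0.0774]
ee_rot: [[0.157, -0.988, -0.001], [-0.988, -0.157, -0.0], [-0.0, 0.001, -1.0]]
wrist_force: [-1.7, -1.9, 0.4]
gripper_width: 0.263
gripper_force: 30.0
```

```bash
python3 -m jog '0.1 0 0 -6 0; 0.1 0 0 0 0'; python3 -m jog '0.1 0 0 -6 0; 0.1 0 0 0 0';python3 -m jog '0.1 0 0 -6 0; 0.1 0 0 0 0; 0.1 0 0 0 0'
```

```text
time_s: 7.9
tcp_pos: [0.5711, -0.1267, 0.0711]
ee_rot: [[0.157, -0.988, -0.001], [-0.988, -0.157, -0.0], [0.0, 0.001, -1.0]]
wrist_force: [-1.2, -0.9, 1.7]
gripper_width: 0.265
gripper_force: 30.0
time_s: 8.15
tcp_pos: [0.5711, -0.1266, 0.0647]
ee_rot: [[0.157, -0.988, -0.001], [-0.988, -0.157, -0.0], [0.0, 0.001, -1.0]]
wrist_force: [-1.8, -1.8, -0.0]
gripper_width: 0.267
gripper_force: 30.0
time_s: 8.52
tcp_pos: [0.571, -0.1266, 0.0584]
ee_rot: [[0.157, -0.988, -0.001], [-0.988, -0.157, 0.0], [-0.0, 0.001, -1.0]]
wrist_force: [0.1, -1.1, -4.2]
gripper_width: 0.265
gripper_force: 30.0
```

```bash
python3 -m jog '0.1 0 0 -4 0; 0.1 0 0 0 0'; python3 -m jog '0.1 0 0 -3 0; 0.1 0 0 0 0; 0.1 0 0 0 0'; python3 -m jog '0.1 0 0 -1 0; 0.1 0 0 0 0'
```

```text
time_s: 8.78
tcp_pos: [0.5716, -0.1264, 0.055]
ee_rot: [[0.156, -0.988, 0.001], [-0.988, -0.156, 0.0], [-0.0, -0.001, -1.0]]
wrist_force: [-0.3, -0.1, -1.2]
gripper_width: 0.266
gripper_force: 30.0
time_s: 9.15
tcp_pos: [0.5715, -0.1266, 0.0524]
ee_rot: [[0.157, -0.988, 0.0], [-0.988, -0.157, 0.0], [-0.0, -0.0, -1.0]]
wrist_force: [0.3, 0.2, -1.7]
gripper_width: 0.266
gripper_force: 30.0
time_s: 9.4
tcp_pos: [0.5715, -0.1267, 0.0516]
ee_rot: [[0.157, -0.988, 0.001], [-0.988, -0.157, -0.0], [0.0, -0.001, -1.0]]
wrist_force: [0.4, 0.1, -0.2]
gripper_width: 0.266
gripper_force: 30.0
```

```bash
python3 -m jog '0.1 0 0 -1 0; 0.1 0 0 0 0'; python3 -m jog '0.1 0 0 -1 0; 0.1 0 0 0 0; 0.1 0 0 0 0'
```

```text
time_s: 9.65
tcp_pos: [0.5716, -0.1269, 0.0515]
ee_rot: [[0.157, -0.988, 0.001], [-0.988, -0.157, -0.001], [0.001, -0.001, -1.0]]
wrist_force: [-1.7, 0.5, 4.7]
gripper_width: 0.266
gripper_force: 30.0
time_s: 10.02
tcp_pos: [0.5717, -0.1271, 0.0514]
ee_rot: [[0.158, -0.988, 0.001], [-0.988, -0.158, -0.001], [0.001, -0.001, -1.0]]
wrist_force: [-2.9, 0.3, 9.6]
gripper_width: 0.269
gripper_force: 30.0
```

```bash
python3 -m jog '0.5 0 0 0 0; 0.5 0 0 0 0; 0.5 0 0 0 0; 0.5 0 0 0 0'; python3 -m jog '0.5 0 0 30 0; 0.5 0 0 40 0; 0.5 0 0 40 0; 0.5 16 -60 0 0; 0.1 16 -60 0 0';  python3 -m jog '0.1 0 0 0 0; 0.1 0 0 0 0';python3 - <<'E'
from h import *
import pickle
np.set_printoptions(precision=4,suppress=True)
th=np.radians(9.1);X=np.array([np.cos(th),np.sin(th)]);Y=np.array([-X[1],X[0]])
for n in('scene','top'): 
    c=cap(n,n+'3.png');pickle.dump(c,open(n+'3.pkl','wb'))
    for a,ce,m in blobs(c,*AMB,(325,150,400,200) if n=='top' else (225,180,312,222))[:3]:
        A=axis(c,m,.058);print(n,a,ce,A[1],A[0]@X,A[0]@Y,A[2:])
T0=pickle.load(open('top0.pkl','rb'))
b=onz(T0,412,133,.1)[:2];print('bottle',b,b@X,b@Y); p=r.sense()['tcp_pos'];print(p[:2]@X,p[:2]@Y)
a=cv2.imread('pics/top3.png');b=cv2.imread('pics/scene3.png')
A=cv2.resize(a[120:220,300:420],(390,325),interpolation=cv2.INTER_CUBIC)
B=cv2.resize(b[165:230,235:315],(400,325),interpolation=cv2.INTER_CUBIC)
cv2.imwrite('pics/rel.png',np.hstack([A,B]))
E
```

```text
time_s: 10.52
tcp_pos: [0.5712, -0.1266, 0.049]
ee_rot: [[0.157, -0.988, -0.001], [-0.988, -0.157, 0.0], [-0.0, 0.001, -1.0]]
wrist_force: [0.5, 0.0, 0.4]
gripper_width: 0.491
gripper_force: 0.0
time_s: 11.15
tcp_pos: [0.6043, -0.2472, 0.1605]
ee_rot: [[0.159, -0.987, 0.002], [-0.987, -0.159, -0.0], [0.001, -0.002, -1.0]]
wrist_force: [1.0, -0.1, -1.0]
gripper_width: 0.452
gripper_force: 0.0
time_s: 11.4
tcp_pos: [0.6028, -0.2467, 0.1586]
ee_rot: [[0.156, -0.988, -0.001], [-0.988, -0.156, 0.001], [-0.001, 0.001, -1.0]]
wrist_force: [-1.1, 1.1, -0.1]
gripper_width: 0.241
gripper_force: 0.0
scene 230 [277.7478 203.6261] 97.69122600412756 0.5401261687398303 -0.21367885640941248 (np.float64(-0.05750252398365175), np.float64(0.055845199499832104), np.float64(0.03376296132924521))
top 21 [381.8095 171.0476] 8.569041596318044 0.5502014326852953 -0.2619891261739036 (np.float64(-0.015822010000862724), np.float64(0.012577905606581669), np.float64(0.007401219703863707))
bottle [ 0.6915 -0.2567] 0.6421985070594656 -0.3628596658865624
0.5565912355833434 -0.3379513031172139
```

View pics/rel.png

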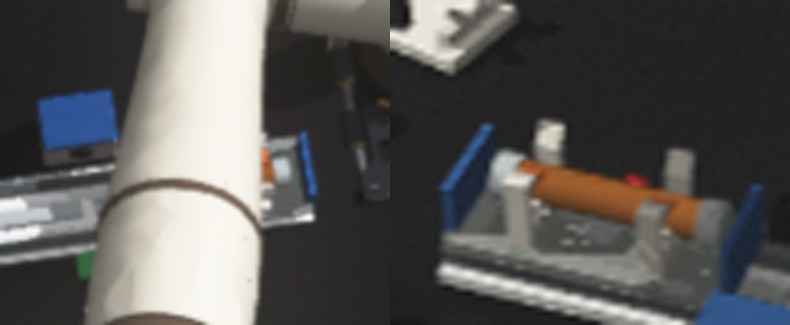

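The tube lies in both clips: scene crop shows the body between tine and post with the jaw over it. For the push I'll turn the gripper 90° so its body stays clear of the bottle.

```bash
python3 -m jog '0 -11.5 -2 0 -10; 0 0 0 0 -10; 0 0 0 0 -10; 0 0 0 0 -10; 0 0 0 0 -10'|tail -1; python3 -m jog '0 0 0 0 -10; 0 0 0 0 -10; 0 0 0 0 -10; 0 0 0 0 -10; 0 0 0 0 0'; python3 - <<'E'
from h import *
p=r.sense()
th=np.radians(9.1);X=np.array([np.cos(th),np.sin(th)]);Y=np.array([-X[1],X[0]])
print(p['tcp_pos'][:2]@X,p['tcp_pos'][:2]@Y,p['joints'].round(1))
E
```

```text
gripper_force: 0.0
time_s: 12.75
tcp_pos: [0.5918, -0.2474, 0.1597]
ee_rot: [[-0.987, -0.161, 0.0], [-0.161, 0.987, -0.0], [-0.0, -0.0, -1.0]]
wrist_force: [-1.5, -0.1, 0.2]
gripper_width: 0.003
gripper_force: 0.0
0.5452781038929655 -0.33784477754759557 [ -8.3  26.7  -2.7  -0.  -60.6 -72.5]
```

```bash
python3 -m jog '0 0 0 -40 0; 0 0 0 -40 0; 0 0 0 -27 0; 0 0 0 0 0'; python3 -m jog '0 -1.6 9.9 0 0; 0 0 0 0 0; 0 0 0 0 0'; python3 -m jog '0 -0.8 4.9 0 0; 0 0 0 0 0; 0 0 0 0 0'
```

```text
time_s: 13.25
tcp_pos: [0.5902, -0.2476, 0.0502]
ee_rot: [[-0.987, -0.16, -0.005], [-0.16, 0.987, 0.001], [0.005, 0.002, -1.0]]
wrist_force: [0.2, 0.2, 0.5]
gripper_width: 0.009
gripper_force: 0.0
time_s: 13.62
tcp_pos: [0.5909, -0.2386, 0.0538]
ee_rot: [[-0.987, -0.158, 0.002], [-0.158, 0.987, -0.0], [-0.002, -0.001, -1.0]]
wrist_force: [1.0, 0.5, 0.2]
gripper_width: 0.004
gripper_force: 0.0
time_s: 14.0
tcp_pos: [0.5894, -0.2339, 0.0524]
ee_rot: [[-0.988, -0.157, 0.0], [-0.157, 0.988, -0.0], [-0.0, -0.0, -1.0]]
wrist_force: [0.2, -0.1, 0.9]
gripper_width: 0.007
gripper_force: 0.0
```

```bash
for i in 1; do python3 -m jog '0 -0.6 4 0 0; 0 0 0 0 0' | grep -E 'tcp_pos|wrist'; done; python3 -m jog '0 -0.5 3 0 0; 0 0 0 0 0'| grep -E 'tcp_pos|wrist';  python3 -m jog '0 -0.5 3 0 0; 0 0 0 0 0'| grep -E 'tcp_pos|wrist'; python3 -m jog '0 -0.5 3 0 0; 0 0 0 0 0'| grep -E 'tcp_pos|wrist'
```

```text
tcp_pos: [0.5887, -0.2296, 0.0523]
wrist_force: [-0.3, 0.3, 0.7]
tcp_pos: [0.5882, -0.2266, 0.0523]
wrist_force: [0.1, 0.6, -0.3]
tcp_pos: [0.5877, -0.2236, 0.0523]
wrist_force: [-0.5, 0.1, -0.5]
tcp_pos: [0.5873, -0.2209, 0.0524]
wrist_force: [0.0, -0.5, 0.1]
```

```bash
python3 -m jog '0 -0.5 3 0 0; 0 0 0 0 0'| grep -E 'tcp_pos|wrist';  python3 -m jog '0 -0.5 3 0 0; 0 0 0 0 0'| grep -E 'tcp_pos|wrist'; python3 -m jog '0 -0.3 2 0 0; 0 0 0 0 0'| grep -E 'tcp_pos|wrist'
```

```text
tcp_pos: [0.5869, -0.2184, 0.0524]
wrist_force: [0.4, -3.2, -0.8]
tcp_pos: [0.5861, -0.2145, 0.0523]
wrist_force: [-0.1, -0.2, -0.2]
tcp_pos: [0.5858, -0.2125, 0.0523]
wrist_force: [0.1, -1.2, 0.5]
```

```bash
for k in 1; do python3 -m jog '0 -1.3 7.9 0 0; 0 -1.3 7.9 0 0; 0 -1.3 7.9 0 0; 0 -1.3 7.9 0 0; 0 -1.3 7.9 0 0' | grep -E 'tcp_pos|wrist'; python3 -m jog '0 -1.3 7.9 0 0; 0 -1.3 7.9 0 0; 0 -1.3 7.9 0 0; 0 -1.3 7.9 0 0; 0 -1.3 7.9 0 0' | grep -E 'tcp_pos|wrist'; done; python3 -m jog '0 0 0 0 0; 0 0 0 0 0' | grep -E 'tcp_pos|wrist'; cat > m.py <<'E'
from h import *
import pickle
np.set_printoptions(precision=4,suppress=True)
th=np.radians(9.1);X=np.array([np.cos(th),np.sin(th)]);Y=np.array([-X[1],X[0]])
p=r.sense()['tcp_pos'];print('tcp',p[:2]@X,p[:2]@Y,p[2])
RED=((0,150,90),(4,255,255))
for n,bx in(('scene',(240,185,395,255)),('top',(250,140,405,215))):
    c0=pickle.load(open(n+'0.pkl','rb'));c=cap(n,n+'_m.png')
    for q in(c0,c):
        B=blobs(q,*RED,bx,3)
        if B: w=onz(q,*B[0][1],.036)[:2];print(n,'red',B[0][0],B[0][1],w@X,w@Y)
    G=blobs(c,(50,100,60),(80,255,255),bx,10)
    if G: print('green',G[0][0],G[0][1],onz(c,*G[0][1],.036)[:2]@Y)
    for a,ce,m in blobs(c,*AMB,bx,10)[:2]: A=axis(c,m,.058);print('amb',a,ce,A[1],A[0]@X,A[0]@Y,A[2:])
E
python3 m.py
```

```text
tcp_pos: [0.5794, -0.1727, 0.0523]
wrist_force: [1.1, -3.6, -0.8]
tcp_pos: [0.573, -0.1333, 0.0524]
wrist_force: [1.0, -5.1, -1.5]
tcp_pos: [0.5728, -0.1332, 0.0523]
wrist_force: [0.6, 0.1, -0.8]
tcp 0.544545257249696 -0.22210272243547213 0.05234785478488632
scene red 13 [283.6154 201.2308] 0.5019564924535562 -0.21126581431804875
scene red 5 [313.  207.4] 0.49991532718292936 -0.11957103826266811
amb 238 [308.4706 210.5714] 97.84869642127524 0.5398105705481967 -0.12004133172949492 (np.float64(-0.05691749755158963), np.float64(0.055455058244711225), np.float64(0.03336316681832974))
amb 18 [268.2778 185.8333] 103.90573971505988 0.4740945431302507 -0.27088789226264476 (np.float64(-0.02254960634762426), np.float64(0.02428350509450604), np.float64(0.005279990987313769))
top red 15 [367.4 190.6] 0.5013877210184251 -0.21231742349245397
amb 33 [337.697  178.8182] 19.935261030394372 0.5451162849276155 -0.12713338561358947 (np.float64(-0.010831941240562856), np.float64(0.01051781794025755), np.float64(0.014394344270710003))
amb 10 [351.  173.6] 34.569659989026576 0.5554309334651525 -0.16906548275984362 (np.float64(-0.00832336629538982), np.float64(0.006904285212134181), np.float64(0.005763985005083719))
```

```bash
for k in 1; do python3 -m jog '0 -0.5 3 0 0; 0 -0.5 3 0 0; 0 -0.5 3 0 0; 0 -0.3 2 0 0; 0 -0.3 2 0 0' | grep -E 'tcp_pos|wrist'; done; python3 -m jog '0 -0.3 2 0 0; 0 -0.3 2 0 0; 0 0 0 0 0' | grep -E 'tcp_pos|wrist'; python3 m.py | grep -E 'tcp|scene|amb 2'
```

```text
tcp_pos: [0.5708, -0.1208, 0.0523]
wrist_force: [0.2, -3.7, -1.6]
tcp_pos: [0.5701, -0.1163, 0.0523]
wrist_force: [0.3, -0.1, 0.3]
tcp 0.5445198976744453 -0.2049789491248354 0.05229027121422308
scene red 13 [283.6154 201.2308] 0.5019564924535562 -0.21126581431804875
scene red 5 [317.6 208.4] 0.4997429863645542 -0.10540299906544502
amb 244 [313.7254 211.7828] 97.55134133957034 0.5398472687145643 -0.10429483103695672 (np.float64(-0.057575314964279985), np.float64(0.0554463153719172), np.float64(0.034358088505485176))
amb 26 [274.5    187.1538] 100.58512134683356 0.47387175309949464 -0.25076599024362867 (np.float64(-0.028124651445072372), np.float64(0.033164774921452686), np.float64(0.0062351720965515296))
```

```bash
python3 -m jog '0 -0.2 1.5 0 0; 0 -0.2 1.5 0 0; 0 -0.2 1.5 0 0; 0 0 0 0 0' | grep -E 'tcp_pos|wrist'; for k in 1; do python3 -m jog '0 -0.2 1 0 0; 0 0 0 0 0' | grep -E 'tcp_pos|wrist';python3 -m jog '0 -0.2 1 0 0; 0 0 0 0 0' | grep -E 'tcp_pos|wrist'; done; python3 m.py | grep -E 'tcp|scene|amb 2'
```

```text
tcp_pos: [0.5695, -0.112, 0.0523]
wrist_force: [-1.0, -0.7, -0.0]
tcp_pos: [0.5693, -0.1112, 0.0523]
wrist_force: [-0.2, -2.1, -0.7]
tcp_pos: [0.5692, -0.1102, 0.0523]
wrist_force: [-0.4, -1.7, -0.4]
tcp 0.5446246379506925 -0.19879268901953434 0.052321000671424735
scene red 13 [283.6154 201.2308] 0.5019564924535562 -0.21126581431804875
scene red 3 [320. 209.] 0.49997751554142683 -0.09793261331239043
amb 244 [315.5738 212.2377] 97.23726777936352 0.5399750611405407 -0.09874125037674594 (np.float64(-0.05779130089137501), np.float64(0.056447243140110605), np.float64(0.03356672284707062))
amb 24 [275.9167 187.5   ] 100.8904205608002 0.47402097606614174 -0.2460985512125887 (np.float64(-0.025271596729780393), np.float64(0.028510115398163994), np.float64(0.0062606085466859925))
amb 20 [343.15 174.  ] 28.274575188092 0.5575303383397265 -0.1455374785929138 (np.float64(-0.009808031112973318), np.float64(0.009396283932525833), np.float64(0.010668235465905531))
```

```bash
for k in 1; do python3 -m jog '0 -0.2 1 0 0; 0 0 0 0 0' | grep -E 'tcp_pos|wrist';python3 -m jog '0 -0.2 1 0 0; 0 0 0 0 0' | grep -E 'tcp_pos|wrist';python3 -m jog '0 -0.2 1 0 0; 0 0 0 0 0' | grep -E 'tcp_pos|wrist'; done; python3 m.py | grep -E 'tcp|scene|amb 2'
```

```text
tcp_pos: [0.569, -0.1091, 0.0523]
wrist_force: [-0.5, -1.5, -0.9]
tcp_pos: [0.5692, -0.108, 0.0524]
wrist_force: [-0.2, -0.6, 0.3]
tcp_pos: [0.569, -0.107, 0.0524]
wrist_force: [-0.3, -0.4, 0.7]
tcp 0.5449172393353997 -0.19562330752262852 0.05244041079156779
scene red 13 [283.6154 201.2308] 0.5019564924535562 -0.21126581431804875
scene red 4 [320.5 209. ] 0.49950868242170543 -0.09654443351999902
amb 244 [316.7582 212.5   ] 97.9231369386893 0.5399427947026632 -0.09521601091785044 (np.float64(-0.05692574190230568), np.float64(0.055383111064272586), np.float64(0.03402444459514192))
```

```bash
python3 -m jog '0 -0.2 1 0 0; 0 0 0 0 0' | grep -E 'tcp_pos|wrist'; python3 m.py | grep -E 'tcp|scene|amb 2'
```

```text
tcp_pos: [0.5685, -0.1062, 0.0524]
wrist_force: [-0.8, 0.2, 0.7]
tcp 0.5445442136427502 -0.1947611762998619 0.05235245754631787
scene red 13 [283.6154 201.2308] 0.5019564924535562 -0.21126581431804875
scene red 4 [320.5 209. ] 0.49950868242170543 -0.09654443351999902
amb 243 [317.0947 212.5432] 97.10335136172655 0.5398069854225196 -0.0942668993987333 (np.float64(-0.05798651149589873), np.float64(0.05588132800155419), np.float64(0.03462476198002699))
amb 24 [276.6667 187.625 ] 101.40274830014864 0.4738446007664413 -0.24374258931449372 (np.float64(-0.02474365170688582), np.float64(0.0290332062619237), np.float64(0.0063673438464546955))
amb 20 [341.7 174.5] 30.983271724531363 0.5566134924297859 -0.140996131594371 (np.float64(-0.009225962008131226), np.float64(0.008614282478260163), np.float64(0.0104004767151563))
```

```bash
python3 -m jog '0 -0.2 1 0 0; 0 0 0 0 0' | grep -E 'tcp_pos|wrist'; python3 -m jog '0 -0.1 0.7 0 0; 0 0 0 0 0' | grep -E 'tcp_pos|wrist'; python3 m.py | grep -E 'tcp|scene|amb 2'
```

```text
tcp_pos: [0.5682, -0.1053, 0.0523]
wrist_force: [-0.1, 1.4, -0.0]
tcp_pos: [0.5682, -0.1046, 0.0523]
wrist_force: [0.1, -0.1, 0.5]
tcp 0.5444866100625112 -0.1931288122409314 0.05233434662769585
scene red 13 [283.6154 201.2308] 0.5019564924535562 -0.21126581431804875
scene red 3 [321. 209.] 0.49903982218004744 -0.09515617342158354
amb 244 [317.6557 212.6434] 97.71716924759698 0.5396976205335314 -0.0926250175631679 (np.float64(-0.05684351086662192), np.float64(0.055459505331068956), np.float64(0.03418360406489605))
amb 20 [341.45 174.8 ] 26.579652414151013 0.5558014428826656 -0.14011516633372875 (np.float64(-0.009670045481310324), np.float64(0.00812024869757302), np.float64(0.010826184272683368))
```

```bash
python3 -m jog '0 1.6 -10 0 0; 0 4 -25 0 0; 0 0 0 40 0; 0 0 0 50 0; 0 0 -60 0 0' | grep -E 'tcp_pos|wrist'; python3 -m jog '0 -10 -60 0 0; 0 -10 -60 0 0; 0 -10 -60 0 0; 0 0 0 0 0' | grep -E 'tcp_pos|wrist'; cat > m2.py <<'E'
from h import *
import pickle
np.set_printoptions(precision=4,suppress=True)
th=np.radians(9.1);X=np.array([np.cos(th),np.sin(th)]);Y=np.array([-X[1],X[0]])
def wc(q,lo,hi,bx,n=1): return [b[1] for b in blobs(q,lo,hi,bx,4)[:n]]
for n,bx in(('scene',(240,185,395,255)),('top',(250,140,405,215))):
    c0=pickle.load(open(n+'0.pkl','rb'));c=cap(n,n+'_m2.png')
    for q in(c0,c):
        for nm,lo,hi,k,z in(('red',(0,150,90),(4,255,255),1,.036),('grn',(50,100,60),(80,255,255),1,.022),('yel',(22,120,100),(32,255,255),1,.022),('amb',*AMB,3,.058),('blu',(100,120,60),(125,255,255),3,.062)):
            print(n,nm,[np.r_[e,onz(q,*e,z)[:2]@X,onz(q,*e,z)[:2]@Y].round(4) for e in wc(q,lo,hi,bx,k)])
        print()
a=cv2.imread('pics/top_m2.png');b=cv2.imread('pics/scene_m2.png')
A=cv2.resize(a[140:215,250:345],(400,316),interpolation=cv2.INTER_CUBIC)
B=cv2.resize(b[185:260,270:365],(400,316),interpolation=cv2.INTER_CUBIC)
cv2.imwrite('pics/end.png',np.hstack([A,B]))
E
python3 m2.py
```

```text
tcp_pos: [0.5776, -0.1989, 0.1478]
wrist_force: [0.5, -0.8, -1.0]
tcp_pos: [0.5419, -0.3842, 0.1416]
wrist_force: [0.2, 0.9, -0.1]
scene red [array([283.6154, 201.2308,   0.502 ,  -0.2113])]
scene grn [array([322.3443, 213.2787,   0.5009,  -0.0902])]
scene yel [array([361.2727, 222.1515,   0.5008,   0.0277])]
scene amb [array([263.1667, 198.6667,   0.5335,  -0.262 ]), array([289.5   , 205.    ,   0.5349,  -0.1793])]
scene blu [array([307.5064, 229.1028,   0.6148,  -0.0969]), array([249.2679, 199.5357,   0.5541,  -0.2964])]

scene red [array([321.4286, 209.2857,   0.4998,  -0.0936])]
scene grn []
scene yel [array([361.2344, 222.1406,   0.5008,   0.0276])]
scene amb [array([317.4177, 212.6878,   0.5401,  -0.093 ])]
scene blu [array([307.8912, 231.7704,   0.6241,  -0.0927]), array([344.6545, 220.3273,   0.5497,  -0.0107]), array([287.5957, 208.0638,   0.553 ,  -0.1781])]

top red [array([367.4   , 190.6   ,   0.5014,  -0.2123])]
top grn [array([329.3039, 200.8627,   0.489 ,  -0.0941])]
top yel [array([290.5686, 206.1471,   0.4894,   0.0248])]
top amb [array([379.1053, 167.5789,   0.562 ,  -0.2557]), array([352.5   , 171.5   ,   0.5612,  -0.1745])]
top blu [array([323.5445, 156.1807,   0.6196,  -0.0949]), array([394.0685, 170.726 ,   0.545 ,  -0.2979]), array([338.1463, 178.3659,   0.5453,  -0.1284])]

top red [array([329.    , 196.2   ,   0.5006,  -0.0947])]
top grn [array([329.2892, 201.3373,   0.4876,  -0.0939])]
top yel [array([290.65  , 206.17  ,   0.4893,   0.0245])]
top amb [array([325.7816, 179.6962,   0.5475,  -0.0914])]
top blu [array([323.5744, 156.1718,   0.6197,  -0.095 ]), array([299.35  , 183.825 ,   0.5451,  -0.0114]), array([354.6216, 174.7568,   0.5494,  -0.1789])]
```

View pics/end.png

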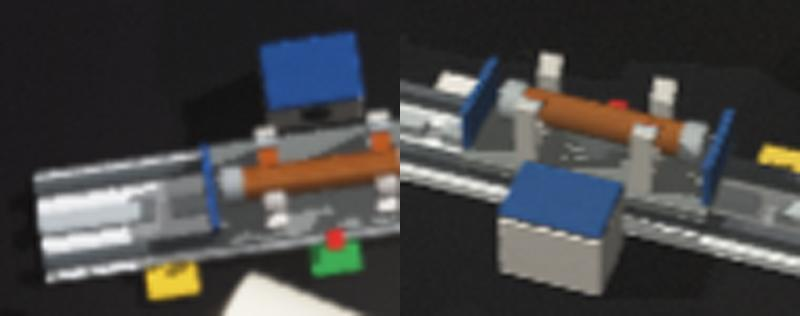

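The top view shows the red pointer (329,196) centred on the green plate (329,201), with the tube home and the orange jaws over it. I'll confirm the detent with a gentle push test.

```bash
python3 -m jog '0 7 60 0 0; 0 7 60 0 0; 0 7 60 0 0; 0 7 60 0 0; 0 4 5 0 0'|grep tcp; python3 -m jog '0 0 0 0 0; 0 0 0 -40 0; 0 0 0 -40 0; 0 0 0 0 0'|grep tcp; python3 -c "
from h import *
th=np.radians(9.1);X=np.array([np.cos(th),np.sin(th)]);Y=np.array([-X[1],X[0]])
p=r.sense()['tcp_pos'];print(p[:2]@X,p[:2]@Y,p)"
```

```text
tcp_pos: [0.5761, -0.1296, 0.143]
tcp_pos: [0.5729, -0.1357, 0.0594]
0.5442403537544583 -0.22464216627042832 [ 0.57291941 -0.13573877  0.05936616]
```

```bash
python3 -m jog '0 -1.6 10 -7 0; 0 -1.6 10 0 0; 0 -0.8 5 0 0; 0 -0.5 3 0 0; 0 0 0 0 0'|grep -E 'tcp|wri'; python3 -m jog '0 -0.2 1.5 0 0; 0 0 0 0 0; 0 0 0 0 0'|grep -E 'tcp|wri'; python3 -m jog '0 -0.2 1 0 0; 0 0 0 0 0; 0 0 0 0 0'|grep -E 'tcp|wri'; python3 -m jog '0 -0.1 0.7 0 0; 0 0 0 0 0; 0 0 0 0 0'|grep -E 'tcp|wri'
```

```text
tcp_pos: [0.5715, -0.1063, 0.0558]
wrist_force: [-0.7, 0.8, -0.0]
tcp_pos: [0.571, -0.1053, 0.0553]
wrist_force: [-0.3, 0.2, 0.3]
tcp_pos: [0.5709, -0.1041, 0.0553]
wrist_force: [-0.6, 0.7, -0.4]
tcp_pos: [0.5708, -0.1034, 0.0553]
wrist_force: [-0.3, 1.1, -0.8]
```

```bash
python3 -m jog '0 -0.1 0.7 0 0; 0 0 0 0 0; 0 0 0 0 0'|grep -E 'tcp|wri'; python3 -m jog '0 -0.1 0.7 0 0; 0 0 0 0 0; 0 0 0 0 0'|grep -E 'tcp|wri'; python3 m.py | grep -E 'tcp|scene|amb 2'
```

```text
tcp_pos: [0.5707, -0.1027, 0.0553]
wrist_force: [1.1, -0.3, -0.2]
tcp_pos: [0.5706, -0.102, 0.0553]
wrist_force: [-0.3, -0.7, 0.3]
tcp 0.5472662892046919 -0.1909807229958303 0.055327628634822754
scene red 13 [283.6154 201.2308] 0.5019564924535562 -0.21126581431804875
scene red 6 [322.1667 209.3333] 0.4993267328296845 -0.09147924613892255
amb 246 [318.0163 212.7764] 97.49178771786386 0.5398981366700344 -0.09149494698796325 (np.float64(-0.05801394270975843), np.float64(0.055603724943659685), np.float64(0.03337645838983881))
```

```bash
python3 -m jog '0 -0.1 0.6 0 0; 0 0 0 0 0; 0 0 0 0 0'|grep -E 'tcp|wri'; python3 -m jog '0 -0.1 0.6 0 0; 0 0 0 0 0; 0 0 0 0 0'|grep -E 'tcp|wri'; python3 m.py | grep -E 'tcp|scene|amb 2'
```

```text
tcp_pos: [0.5705, -0.1015, 0.0553]
wrist_force: [1.3, -2.2, -0.4]
tcp_pos: [0.5704, -0.101, 0.0553]
wrist_force: [0.9, -4.1, -1.5]
tcp 0.5472432637348088 -0.18997664070083944 0.055331328299996804
scene red 13 [283.6154 201.2308] 0.5019564924535562 -0.21126581431804875
scene red 5 [322.6 209.4] 0.49919668895891967 -0.09018968999128515
amb 242 [318.3388 212.8719] 97.39265146690529 0.5399847379094784 -0.09050657304769301 (np.float64(-0.05745161994271618), np.float64(0.05477070987743083), np.float64(0.03335160463935589))
amb 21 [277.6667 187.619 ] 100.81465113084604 0.47285118941771986 -0.24090499446982705 (np.float64(-0.021851211115952417), np.float64(0.02614699890948663), np.float64(0.006221816790009306))
```

Resistance has risen to about 4 N within 1 mm, so the detent is holding the carrier. Backing off.

```bash
python3 -m jog '0 0.3 -2 0 0; 0 1.6 -10 0 0; 0 4 -25 0 0; 0 0 0 50 0; 0 0 0 50 0' | grep -E 'tcp_pos|wrist'; python3 -m jog '0 -10 -60 0 0; 0 -10 -60 0 0; 0 -10 -60 0 0; 0 -10 -60 0 0; 0 0 0 0 0' | grep -E 'tcp_pos|wrist';python3 m2.py | grep -E 'red|amb|grn'
```

```text
tcp_pos: [0.576, -0.1384, 0.1559]
wrist_force: [1.0, 0.6, 0.1]
tcp_pos: [0.5347, -0.3818, 0.1546]
wrist_force: [-0.5, 0.9, 0.3]
scene red [array([283.6154, 201.2308,   0.502 ,  -0.2113])]
scene grn [array([322.3443, 213.2787,   0.5009,  -0.0902])]
scene amb [array([263.1667, 198.6667,   0.5335,  -0.262 ]), array([289.5   , 205.    ,   0.5349,  -0.1793])]
scene red [array([322.1429, 209.4286,   0.4997,  -0.0914])]
scene grn []
scene amb [array([318.3061, 212.8816,   0.5401,  -0.0904])]
top red [array([367.4   , 190.6   ,   0.5014,  -0.2123])]
top grn [array([329.3039, 200.8627,   0.489 ,  -0.0941])]
top amb [array([379.1053, 167.5789,   0.562 ,  -0.2557]), array([352.5   , 171.5   ,   0.5612,  -0.1745])]
top red [array([328.3846, 196.3846,   0.5003,  -0.0927])]
top grn [array([329.3494, 201.3133,   0.4876,  -0.0941])]
top amb [array([325.5679, 179.7491,   0.5474,  -0.0907])]
```

```bash
python3 -c "
from station import r
print(r.sense()['time_s'], r.finish_job())"
```

```text
the job is handed in; nothing more can be done
28.5 None
```

I handed the job in at 28.5 s on the robot's clock; no verdict came back. By the cameras and force readings, the amber tube is home in both clips under the jaws, the carrier rests in the green detent at about 120 mm travel, the gripper is clear, and I saw no contact with the jar, beaker or bottle.

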